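# Turn a drive hub until its tabs drop into the shaft's keyway

### The arm

A 6-joint arm with a two-finger parallel gripper is mounted at the origin on a cart in front of the work surface, level with it; the furniture and walls round the work are solid. World frame = base frame: x ahead of the robot, y to its left, z up, the work surface at z = 0. Lengths are in m, angles in rad, forces in N, time in s.
With the tool pointing down it reaches from about 0.35 to 0.775 m from the base axis. Payload 5.5 kg.
Tool frame: the origin (TCP) lies at the very end of the fingers, on their centre line; the grasp point (between the pads) lies 19 mm behind it; y points along the fingers, z is the direction in which the jaws open and shut, and the axes are right-handed (so a half turn about y gives the same grasp; the last joint's range is limited). The gripper opens to 85 mm and grips with 20 to 120 N. Pads are 22 mm wide; open, the fingers measure 114 mm over their backs; the gripper's body (76 mm by 85 mm) begins 54 mm behind the grasp point. The pads swing forward as they close: fully open they stand 13 mm farther back than shut.
Start: joints at [0.996, 0.313, 0.046, 1.304, 0, 1.431], TCP at [0.242, 0.522, 0.231] pointing down, gripper open.
Joint ranges: [-2.76, 2.76], [-0.86, 1.69], [-1.03, 1.26], [-2.2, 2.34], [-1.47, 1.5], [-3.14, 3.14]. Speed limits (rad/s): [2.57, 2.57, 3.14, 3.14, 3.14, 3.14].

### API

Orientations are given as a unit quaternion [w, x, y, z].
In Python, from workcell import env gives the robot as it stands.
- The arm moves only by the shell command python3 -m inch 'ROWS' [OPENING] [FORCE]. ROWS is JSON, a list that holds one entry, the list of rows, each a list of 4 numbers: the shift along the tool's x, y, z in mm, then the turn about the tool's y in degrees. In form: [[[tx, ty, tz, spin], ...]]. A call has 1 to 10 rows; each row is the pose to reach, as a shift and turn from the pose commanded when the call began, along the tool's axes at that moment; what a row does not reach only later rows make up. A row lasts 1/10 s, in which the tool goes at most 50 mm and 8.59 degrees, less where a joint would pass 70% of its speed; a pose out of reach is approached as far as the arm can. A call with a gripper value outside its range is refused whole. OPENING is the finger opening in mm, from 0 to 85.4, set as the call begins (- or left out, the last holds). The fingers move at their own pace and stop on an object; FORCE is the grip in N (left out, the last holds). Time passes only in rows, so rows that repeat a pose let the fingers close. It gives the time, the measured TCP pose, the force and the opening at its end, in the units of the state.
- env.get_state(): the state, without advancing time (a new reading comes with each control period).
- env.read_camera(name): name is "side" or "top" or "wrist"; returns the picture (400x640x3 uint8, blue, green, red); there is no depth.
- env.camera_model(name): a dict with "fx", "fy", "cx", "cy" (pixels), "R" (3x3) and "t" (3): a world point X has camera coordinates R X + t; the wrist camera has in their place "mount" (4x4, takes a point from camera to tool coordinates, whose origin is the TCP and whose axes are the tool frame's). Camera axes: x right, y down, z forward; pixel columns grow to the right and rows downward; lengths in m; the calibration is good to about 2 mm. A picture is of the moment at which its call begins: read the wrist's pose just before it. camera_model takes no time and is no camera call.
- env.hand_in(): hands the job in, once; it reports no verdict.
The state is a dict: "clock": time; "joint_pos": joint angles; "qvel": joint speeds; "tau": joint torques, N m; "tcp_pos": TCP position; "orientation": TCP orientation; "wrist_force": force on the tool from outside, world axes, zero at the start; "ft_torque": the same for the moment, N m; "finger_gap": finger opening in m.
Only numpy, scipy, OpenCV 4.12 (cv2) and the standard library are available. Lean on these libraries where they do the work, as an engineer would, in place of code of your own. Each camera call takes 0.05 s, during which the arm holds its last target.

### The job

Two small gearmotors stand on the bench, each with a metal drive hub on its upright shaft, but one hub sits too high because its two inner tabs rest on the end of the shaft instead of in the keyway. Turn that hub, without lifting it off its shaft, until the tabs drop into the keyway and it sits fully down on the motor like the other one, then let go of it. Leave the other hub where it is.

Things in the scene. Friction and masses are not known exactly. Their poses are not given: they have to be found in the camera images.
- hub_high: hub to turn: aluminium sleeve 26 high, 49 outer, 41 inner diameter, 0.14 kg; two flat cheeks, 52 apart, to grip. Two opposite tabs, 8 wide, 12 long, point inward at its top, undersides 14 above the lower rim. Origin: centre of lower rim; z up; x through both tabs, parallel to the flats; y across the flats. A half turn changes nothing. Starts 35 to 90 degrees off the keyway; turns freely
- motor_high: fixed gearmotor under hub_high: grey ribbed box 80 x 64 on foot plate 104 x 72; round boss on top at height 50, where a seated hub's rim rests (it starts at 62). Dark steel shaft, 35 diameter, to height 76; keyway 18 wide, 18 deep across its end, so tabs within 15 degrees sink in; 12 thick tip to height 90. Origin: shaft axis at bench level; z up; x along the keyway and the long side of the box
- hub_home: the other hub, same shape, size and axes as hub_high, already seated on motor_home with its tabs in the keyway and its lower rim on the boss, so 12 mm lower than hub_high; to be left alone
- motor_home: the other fixed gearmotor, same shape, size and axes as motor_high, carrying hub_home
Things that resemble listed ones, but are neither listed nor needed, are in the scene too. Leave any yellow look-alike of the motor_high alone.

How it is judged:
At the end, for the whole second after the job is handed in: hub_high sits down on motor_high: its lower rim within 4 mm of the boss, centred within 10 mm, upright, tabs in the keyway (x axes within about 25 degrees, either way round) and at rest; hub_home is within 15 mm of where it was (z of hub_high in the frame of motor_high below 0.054 m and horizontal distance between hub_high and motor_high below 0.01 m and angle between the x axis of hub_high and the x axis of motor_high, either way round below 0.45 rad and angle between hub_high's own z axis and vertical below 0.15 rad and linear speed of hub_high below 0.02 m/s and distance of hub_home from where it was at the start of the episode below 0.015 m); the robot touches nothing.
It fails at once if the high hub is lifted off its shaft (lower rim above the shaft's shoulder) (z of hub_high in the frame of motor_high above 0.08 m).
It fails at once if the other hub is moved out of its place (distance of hub_home from where it was at the start of the episode above 0.015 m).
It also fails if it takes over 35 s, if anything falls off the work surface, if the arm or the gripper's body presses on something with over 40 N, if the wrist force passes 120 N, or if a joint passes its speed limit or range.

## Working session

There is one attempt and no reset: what is moved stays moved. The work goes in short steps, Python scripts to look and compute and a shell command to move; the robot and the scene stay as the last step left them, time stands still between calls to the robot, and variables do not carry over. Pictures are saved under pics/ and viewed, and the job is handed in when it is done.

```bash
ls; mkdir -p pics; python3 - <<'E'
from workcell import env
import cv2
s=env.get_state(); print(s)
for n in ("side","top","wrist"):
    cv2.imwrite(f"pics/{n}0.png",env.read_camera(n)); 
for n in ("side","top","wrist"): print(n,env.camera_model(n))
E
```

```text
pics
{'clock': 0.0, 'joint_pos': array([9.96368878e-01, 3.14001321e-01, 4.49703869e-02, 1.30360399e+00,
       1.89943121e-05, 1.43120527e+00]), 'qvel': array([ 3.98858947e-05,  7.30107946e-04, -2.20025367e-03,  4.59399669e-04,
       -2.06403575e-04,  1.97169038e-03]), 'tau': array([ 1.40153923e-03, -4.80630612e+01,  2.98531759e+01,  1.93793583e-02,
       -1.01185226e-04,  8.49734533e-06]), 'tcp_pos': array([0.24194128, 0.52105284, 0.23040484]), 'orientation': array([-0.68985281,  0.69106622, -0.15276293,  0.152296  ]), 'wrist_force': array([-0.32137609,  0.33402507,  1.34714079]), 'ft_torque': array([-0.09439844,  0.01267186,  0.01781732]), 'finger_gap': 0.0851709184127515}
side {'fx': 472.2576644168818, 'fy': 472.2576644168818, 'cx': 322.6069270075479, 'cy': 200.73954795192196, 'R': array([[-0.99904577, -0.04333699,  0.00542765],
       [-0.03311955,  0.67069998, -0.74098896],
       [ 0.02847191, -0.74046164, -0.67149527]]), 't': array([0.54323615, 0.20273318, 0.74927154])}
top {'fx': 395.0041653464398, 'fy': 395.0041653464398, 'cx': 322.6941316378744, 'cy': 202.78004974403086, 'R': array([[-0.02055058, -0.99973821, -0.01005908],
       [-0.98117067,  0.02209949, -0.19187427],
       [ 0.19204634,  0.00592655, -0.98136796]]), 't': array([-0.18101609,  0.56185773,  0.8142739 ])}
wrist {'fx': 347.48747499909416, 'fy': 347.48747499909416, 'cx': 326.7415417851775, 'cy': 197.7579023274755, 'mount': array([[ 3.52595681e-04,  9.65836397e-01,  2.59152328e-01,
        -6.55080288e-02],
       [ 6.20448336e-04, -2.59152505e-01,  9.65836215e-01,
        -1.42641194e-01],
       [ 9.99999745e-01, -1.79759047e-04, -6.90627639e-04,
         6.95432802e-04],
       [ 0.00000000e+00,  0.00000000e+00,  0.00000000e+00,
         1.00000000e+00]])}
```

View pics/side0.png

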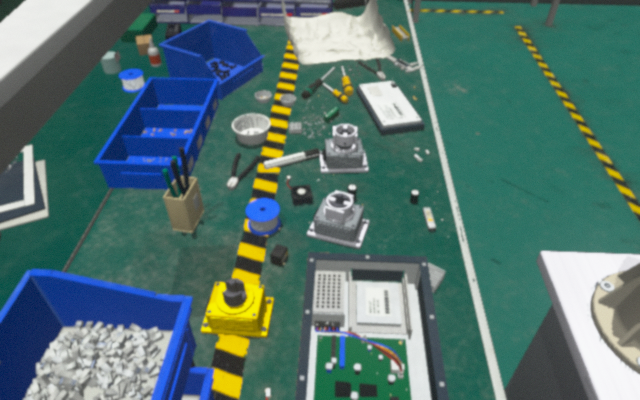

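View pics/top0.png

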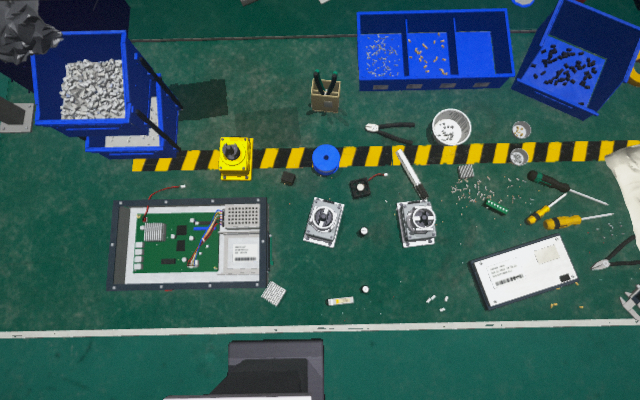

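View pics/wrist0.png

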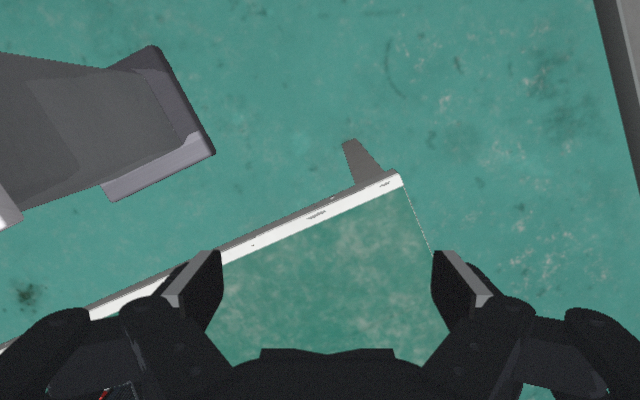

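The top view shows two grey motors at about (323,221) and (419,222), with the yellow look-alike at (235,157). Next I'll enlarge both motors.

```bash
python3 - <<'E'
import cv2,numpy as np
t=cv2.imread("pics/top0.png"); s=cv2.imread("pics/side0.png")
f=lambda a:cv2.resize(a,(400,300),interpolation=cv2.INTER_CUBIC)
a=f(t[190:256,280:368]);b=f(t[190:256,376:464]);c=f(s[182:248,294:382]);d=f(s[115:181,300:388])
cv2.imwrite("pics/crop0.png",np.vstack([np.hstack([a,b]),np.hstack([c,d])]))
E
```

```text
(no output)
```

View pics/crop0.png

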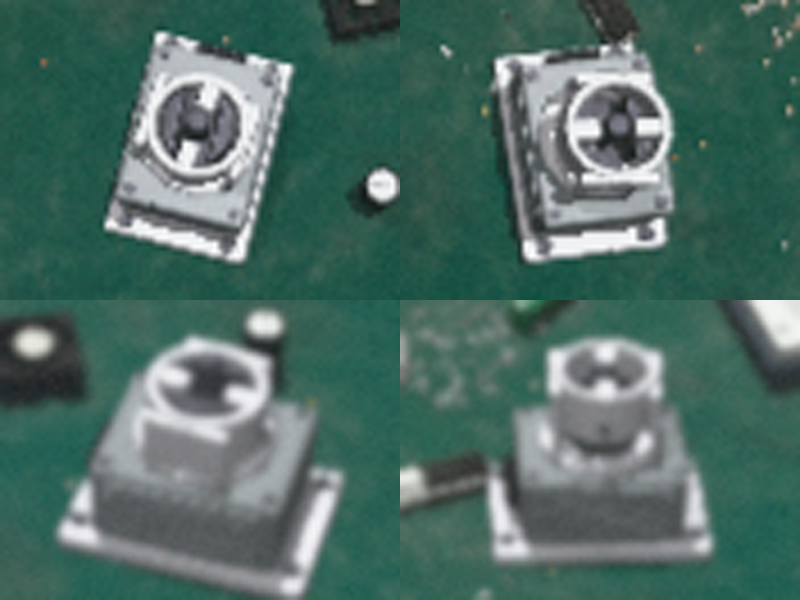

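```bash
cat > h.py <<'E'
import numpy as np
from workcell import env
from scipy.spatial.transform import Rotation as Ro
def cam(n,state=None):
    m=env.camera_model(n)
    if n=="wrist":
        q=state["orientation"];Rt=Ro.from_quat([q[1],q[2],q[3],q[0]]).as_matrix()
        M=m["mount"];Rc=Rt@M[:3,:3];o=Rt@M[:3,3]+state["tcp_pos"]
        return m,Rc,o
    R=m["R"];return m,R.T,-R.T@m["t"]
def ray(n,u,v,state=None):
    m,Rc,o=cam(n,state);d=Rc@[(u-m["cx"])/m["fx"],(v-m["cy"])/m["fy"],1];return o,d/np.linalg.norm(d)
def onz(n,u,v,z,state=None):
    o,d=ray(n,u,v,state);return o+d*(z-o[2])/d[2]
def two(a,b):
    (o1,d1),(o2,d2)=a,b
    A=np.array([d1,-d2]).T;s=np.linalg.lstsq(A,o2-o1,rcond=None)[0]
    p,q=o1+s[0]*d1,o2+s[1]*d2;return (p+q)/2,np.linalg.norm(p-q)
E
python3 - <<'E'
from h import *
k=400/88
T=lambda x,y,x0=376,xo=400:(x0+(x-xo)/k,190+y/k)
tc=T(619,127); print(tc, "tip@.09",onz("top",*tc,.09),"hub@.088",onz("top",*T(619,126),.088))
S=lambda x,y:(300+(x-400)/k,115+(y-300)/k)
print("tri",two(ray("top",*T(619,126)),ray("side",*S(606,374))))
a,b=onz("top",*T(588,128),.086),onz("top",*T(652,126),.086);print("tabs",np.degrees(np.arctan2(*(b-a)[1::-1])))
c=[onz("top",*T(*p),.006) for p in((496,58),(527,262),(665,245))]
print("plate",c,"long",np.degrees(np.arctan2(*(c[0]-c[1])[1::-1])),"short",np.degrees(np.arctan2(*(c[2]-c[1])[1::-1])),np.linalg.norm(c[0]-c[1]),np.linalg.norm(c[2]-c[1]))
s=env.get_state();m,Rc,o=cam("wrist",s);q=s["orientation"];print(Ro.from_quat([q[1],q[2],q[3],q[0]]).as_matrix())
t2=(280+198/k,190+123/k);print("other",onz("top",*t2,.09))
E
```

```text
(424.18, 217.94) tip@.09 [ 0.51378223 -0.40383523  0.09      ] hub@.088 [ 0.51454679 -0.40437215  0.088     ]
tri (array([ 0.51419214, -0.40516683,  0.08416852]), np.float64(0.0018644918399357343))
tabs -89.4553853699329
plate [array([ 0.56329218, -0.36503744,  0.006     ]), array([ 0.45950372, -0.37458337,  0.006     ]), array([ 0.46647822, -0.44375187,  0.006     ])] long 5.254990376892552 short -84.24213399036802 0.10422652461960144 0.06951924070207766
[[ 9.06965442e-01 -7.20039006e-04  4.21204426e-01]
 [-4.21205006e-01 -1.13949540e-03  9.06964743e-01]
 [-1.73089486e-04 -9.99999092e-01 -1.33676698e-03]]
other [ 0.52027313 -0.19447205  0.09      ]
```

High hub is the right-hand one, its axis near (0.514,-0.404). The tabs sit at about 90.5° and the keyway at about 5.5°, so it needs roughly 85° clockwise. I'll go above it now.

```bash
python3 -m inch '[[[637,0,-725,0],[637,0,-725,0],[637,0,-725,0],[637,0,-725,0],[637,0,-725,0],[637,0,-725,0],[637,0,-725,0],[637,0,-725,0],[637,0,-725,0],[637,0,-725,0]]]' 85
```

```text
clock: 1.15
tcp_pos: [0.3833, 0.0399, 0.2314]
orientation: [0.691, -0.69, 0.152, -0.153]
wrist_force: [1.5, 1.8, -0.5]
finger_gap: 0.0848
```

```bash
python3 -m inch '[[[306,0,-348,65],[306,0,-348,65],[306,0,-348,65],[306,0,-348,65],[306,0,-348,65],[306,0,-348,65],[306,0,-348,65],[306,0,-348,65],[306,0,-348,65],[306,0,-348,65]]]' 85
python3 - <<'E'
from h import *
import cv2
s=env.get_state();print(s["joint_pos"],s["tcp_pos"],s["qvel"]);np.save("st1.npy",s,allow_pickle=True)
im=env.read_camera("wrist");cv2.imwrite("pics/w1.png",im)
E
```

```text
clock: 2.15
tcp_pos: [0.5145, -0.4075, 0.229]
orientation: [0.499, -0.5, 0.501, -0.5]
wrist_force: [-0.4, 0.1, 0.4]
finger_gap: 0.0848
[-7.91815233e-01  4.79056644e-01  2.87005078e-01  1.37904030e+00
 -6.43395934e-04  7.81133999e-01] [ 0.51447366 -0.40752401  0.22904784] [-0.06410097  0.18429976  0.29574352  0.15595035  0.02157053 -0.08092579]
```

View pics/w1.png

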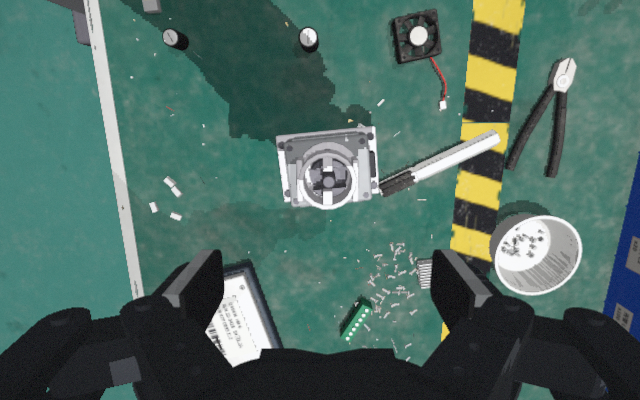

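The wrist view shows the high motor at about (328,170), with hub tabs vertical in the image and the box's long side horizontal. I'll refine from this.

```bash
python3 - <<'E'
from h import *
import cv2
s=np.load("st1.npy",allow_pickle=True).item()
im=cv2.imread("pics/w1.png")
c=cv2.resize(im[115:220,265:395],None,fx=6,fy=6,interpolation=cv2.INTER_CUBIC)
cv2.imwrite("pics/w1c.png",c[:600,:780]);print(c.shape)
E
```

```text
(630, 780, 3)
```

View pics/w1c.png

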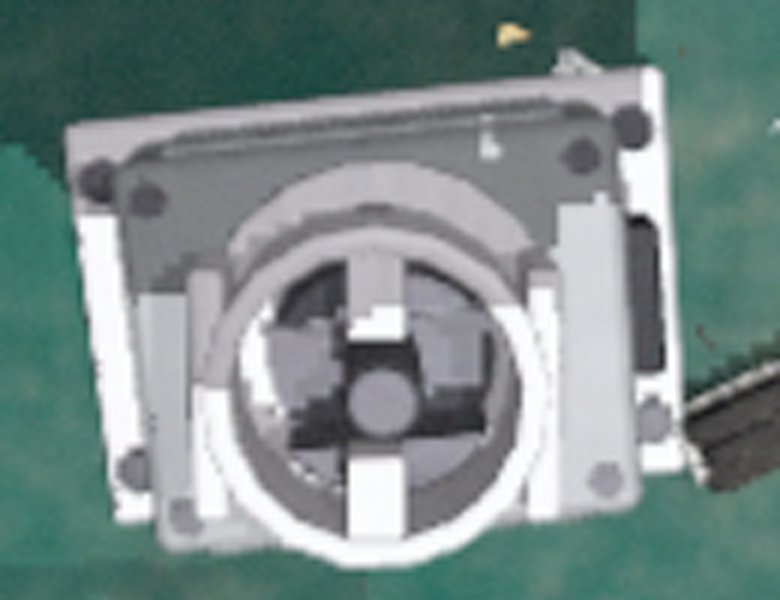

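```bash
python3 - <<'E'
from h import *
s=np.load("st1.npy",allow_pickle=True).item()
P=lambda x,y,z:onz("wrist",265+x/6-.4,115+y/6-.4,z,s)
az=lambda a,b:np.degrees(np.arctan2(*(b-a)[1::-1]))
print("tip",P(382,403,.09),"ringtop",P(376,396,.088))
print("tabs",az(P(377,495,.088),P(377,265,.088)))
print("flats",P(206,400,.088),P(545,400,.088), P(191,400,.088),P(560,400,.088))
print("box long",az(P(115,520,.006),P(685,470,.006)),az(P(65,125,.006),P(660,68,.006)),"boxtop",az(P(160,548,.045),P(640,510,.045)))
q=env.get_state();print(q["tcp_pos"],q["orientation"],q["qvel"].round(3))
E
```

```text
tip [ 0.51579354 -0.40347901  0.09      ] ringtop [ 0.51496676 -0.40292219  0.088     ]
tabs 89.88607154934893
flats [ 0.49131308 -0.40343605  0.088     ] [ 0.5384756  -0.40354547  0.088     ] [ 0.48922593 -0.40343121  0.088     ] [ 0.54056213 -0.40355031  0.088     ]
box long 5.0588634520922575 5.246745745900466 boxtop 4.576541882342442
[ 0.51446952 -0.4074845   0.22893197] [ 0.499219   -0.49966599  0.50074062 -0.50037298] [ 0.035 -0.059 -0.09   0.01   0.009  0.024]
```

```bash
python3 -m inch '[[[0,40,0,0],[0,80,0,0],[0,110,0,0],[0,110,0,0],[0,110,0,0]]]' 85; python3 -c "
from h import *
s=env.get_state();print(s['tcp_pos'],s['qvel'].round(3),Ro.from_quat(s['orientation'][[1,2,3,0]]).as_matrix().round(3))"
```

```text
clock: 2.7
tcp_pos: [0.514, -0.4019, 0.1215]
orientation: [0.501, -0.5, 0.5, -0.499]
wrist_force: [1.8, -0.2, 1.2]
finger_gap: 0.0848
[ 0.5140074  -0.40185886  0.12148861] [-0.001 -0.027  0.052  0.004  0.001 -0.   ] [[ 0.002 -0.001  1.   ]
 [-1.     0.001  0.002]
 [-0.001 -1.    -0.001]]
```

```bash
python3 -m inch '[[[1,15,1,0],[1,30,1,0],[1,45,1,0],[1,56,1,0],[1,56,1,0],[1,56,1,0]]]' 85; python3 -m inch '[[[0,0,0,0],[0,0,0,0],[0,0,0,0],[0,0,0,0],[0,0,0,0],[0,0,0,0],[0,0,0,0],[0,0,0,0]]]' 48 25; python3 - <<'E'
from h import *
import cv2
im=env.read_camera("wrist");cv2.imwrite("pics/w2.png",im)
s=env.read_camera("side")[100:190,280:400];cv2.imwrite("pics/s2.png",cv2.resize(s,None,fx=5,fy=5,interpolation=cv2.INTER_CUBIC))
E
```

```text
clock: 3.3
tcp_pos: [0.5159, -0.4041, 0.0667]
orientation: [0.5, -0.5, 0.499, -0.5]
wrist_force: [0.2, -0.2, 0.2]
finger_gap: 0.0848
clock: 4.1
tcp_pos: [0.5157, -0.4041, 0.0663]
orientation: [0.5, -0.5, 0.499, -0.5]
wrist_force: [-1.3, 1.4, 5.7]
finger_gap: 0.0515
```

View pics/w2.png

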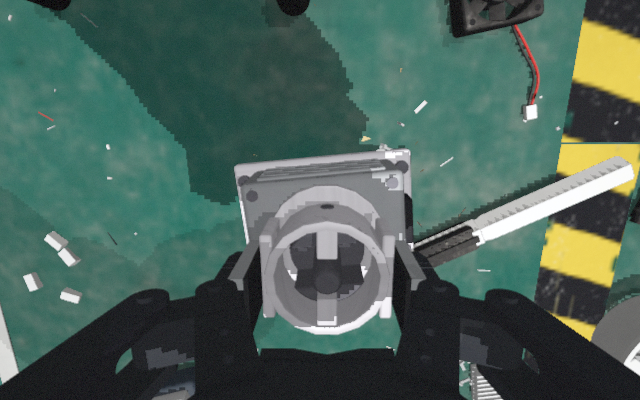

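View pics/s2.png

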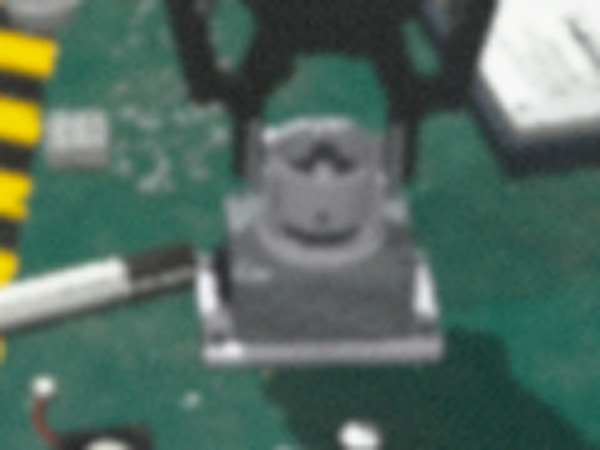

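The pads hold both cheeks (gap 51.5 mm). Turning clockwise.

```bash
python3 -m inch '[[[0,0,0,4],[0,0,0,10],[0,0,0,16],[0,0,0,22],[0,0,0,28],[0,0,0,34],[0,0,0,40],[0,0,0,45],[0,0,0,45],[0,0,0,45]]]' 48 25;python3 - <<'E'
from h import *
import cv2
im=env.read_camera("wrist");cv2.imwrite("pics/w3.png",im)
s=env.get_state();print(s['joint_pos'].round(3),np.degrees(np.arctan2(*(Ro.from_quat(s['orientation'][[1,2,3,0]]).as_matrix()[:2,2][::-1]))))
E
```

```text
clock: 5.2
tcp_pos: [0.5159, -0.4043, 0.0662]
orientation: [-0.272, 0.271, -0.652, 0.653]
wrist_force: [0.4, 0.3, 5.7]
finger_gap: 0.0512
[-7.870e-01  5.520e-01 -1.000e-03  1.016e+00  0.000e+00  1.565e+00] -44.78789181619727
```

View pics/w3.png

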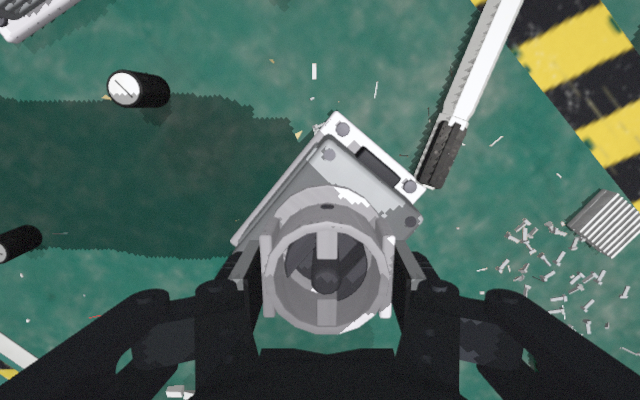

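The hub turned with the gripper: the tabs are still vertical in the image while the motor below appears rotated. 40° to go.

```bash
python3 -m inch '[[[0,0,0,4],[0,0,0,10],[0,0,0,16],[0,0,0,22],[0,0,0,28],[0,0,0,34],[0,0,0,40],[0,0,0,40],[0,0,0,40],[0,0,0,40]]]' 48 25;python3 - <<'E'
from h import *
import cv2
im=env.read_camera("wrist");cv2.imwrite("pics/w4.png",im)
s=env.get_state();print(s['joint_pos'].round(3),np.degrees(np.arctan2(*(Ro.from_quat(s['orientation'][[1,2,3,0]]).as_matrix()[:2,2][::-1]))))
E
```

```text
clock: 6.25
tcp_pos: [0.5151, -0.4034, 0.0649]
orientation: [0.032, -0.032, 0.707, -0.706]
wrist_force: [0.3, -0.2, -1.2]
finger_gap: 0.0515
[-7.870e-01  5.530e-01 -2.000e-03  1.016e+00  0.000e+00  2.264e+00] -84.80810274455915
```

View pics/w4.png

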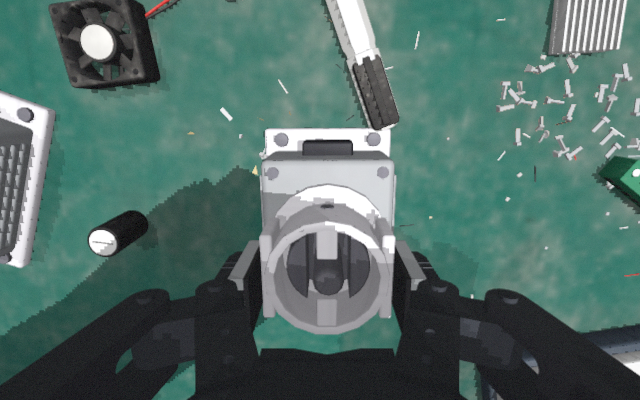

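The box sides are now parallel to the tabs, and the vertical support force has gone. Releasing so it drops, then I'll look.

```bash
python3 -m inch '[[[0,0,0,0],[0,0,0,0],[0,0,0,0],[0,0,0,0],[0,0,0,0]]]' 85 25;python3 - <<'E'
from h import *
import cv2
im=env.read_camera("wrist");cv2.imwrite("pics/w5.png",im)
s=env.read_camera("side")[100:190,280:400];cv2.imwrite("pics/s5.png",cv2.resize(s,None,fx=5,fy=5,interpolation=cv2.INTER_CUBIC))
E
```

```text
clock: 6.8
tcp_pos: [0.5153, -0.4037, 0.0654]
orientation: [-0.031, 0.031, -0.706, 0.706]
wrist_force: [0.3, 0.1, -0.0]
finger_gap: 0.0852
```

View pics/w5.png

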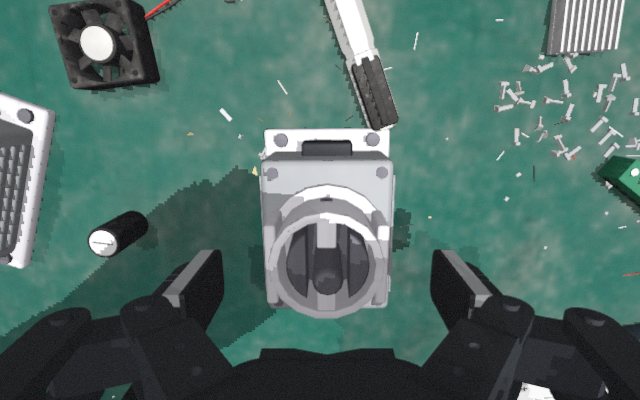

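View pics/s5.png

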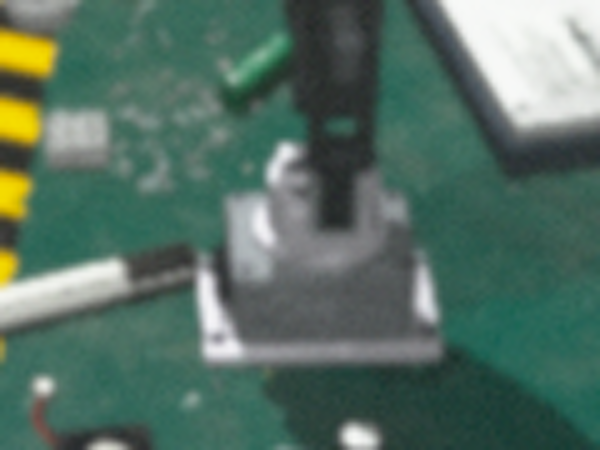

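The hub ring now looks smaller and lower in the wrist view (centre about (327,268)), so it dropped. I'll retreat straight up and verify.

```bash
python3 -m inch '[[[0,-25,0,0],[0,-60,0,0],[0,-100,0,0],[0,-140,0,0],[0,-165,0,0],[0,-165,0,0],[0,-165,0,0],[0,-165,0,0],[0,-165,0,0]]]' 85;python3 - <<'E'
from h import *
import cv2
st=env.get_state();np.save("st6.npy",st,allow_pickle=True)
im=env.read_camera("wrist");cv2.imwrite("pics/w6.png",im)
s=env.read_camera("side");cv2.imwrite("pics/s6.png",s)
t=env.read_camera("top");cv2.imwrite("pics/t6.png",t)
f=lambda a:cv2.resize(a,(400,300),interpolation=cv2.INTER_CUBIC)
a=f(im[125:215,270:390]);b=f(t[190:256,376:464]);c=f(s[182:248,294:382]);d=f(s[115:181,300:388])
cv2.imwrite("pics/crop6.png",np.vstack([np.hstack([a,b]),np.hstack([c,d])]))
E
```

```text
clock: 7.8
tcp_pos: [0.5146, -0.403, 0.2283]
orientation: [0.031, -0.032, 0.707, -0.706]
wrist_force: [0.5, 0.3, -0.4]
finger_gap: 0.0849
```

View pics/crop6.png

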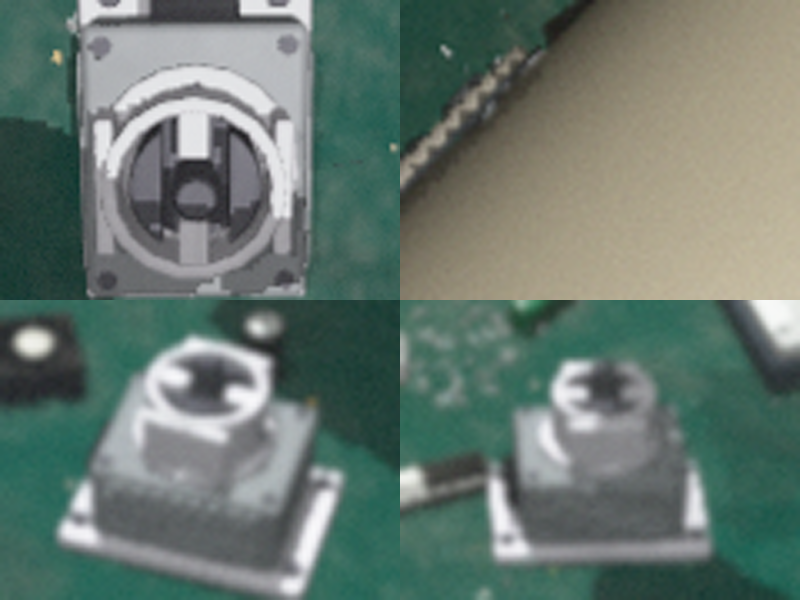

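```bash
python3 - <<'E'
from h import *
s=np.load("st6.npy",allow_pickle=True).item();k=400/88
w=ray("wrist",270+193*.3-.35,125+187*.3-.35,s)
print("hub top",two(w,ray("side",300+203/k,115+93/k)))
E
python3 -c "
from workcell import env
print(env.hand_in(), env.get_state()['clock'])"
```

```text
hub top (array([ 0.51502848, -0.40282132,  0.07456191]), np.float64(0.0014385648864683295))
the job is handed in; nothing more can be done
the job is handed in; nothing more can be done
```

The high hub is now seated on its motor and the job is handed in. I gripped the hub by its two flat cheeks at 25 N, turned it 85° clockwise and let go. It dropped into the keyway, and I raised the arm straight up, clear of it.

What the last checks showed, at about 7.8 s of the 35 s allowed:
- **Height:** triangulating the wrist and side views puts the hub's top at z ≈ 0.075 m, where a seated hub should be at 0.076 m. In the side view the hub's top moved down about 4 pixels, which matches the 12 mm drop.
- **Centring:** the hub's centre came out at (0.515, -0.403), within about 2 mm of my earlier estimates of the shaft axis.
- **Tabs:** they lie along the keyway in the wrist view.
- **Other hub:** it looks unchanged in the side view; I judged this by eye only.
- **Contact:** the wrist force was near zero and the gripper was open.

The top camera's view of the motor was blocked by the arm at the end, so it gave no check.

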